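# Unpin the jar feeder and wind the jar under the filling spout

## Task

Unlock the hand-cranked jar feeder: draw the locking pin straight up out of the crank arm and hang it upright by its collar in the slot of the forked holder at the feeder's side. Then wind the crank counter-clockwise (seen from above), letting go and taking its grip again as needed, for more than one full turn until the jar on the carriage stands centred under the filling spout. Move the carriage by the crank only, do not touch it or the jar, keep the jar upright in its nest, and leave the shaker, measuring cup and spoon where they are.

Things in the scene. Friction and masses are not known exactly. Their poses are not given: they have to be found in the camera images.
- feeder: Fixed steel base (8 mm thick) with a grey gearbox block (116 x 116 mm, top 83 mm above the table) on its near side, a rail beyond it, 140 mm towards +x, and a forked pin holder on its -y side. Origin: table level, straight under the crank axis; z up. The carriage travels along -y on the line x = 140 mm.
- crank_axis (a point): Point on the vertical crank axis, at the height of the crank arm's top face (98 mm above the table). The hub on the arm here rises 15 mm higher.
- crank (a joint): Crank angle, rad: 0 at the start, growing counter-clockwise seen from above, range 0 to 10. At 0 the grip lies towards the feeder's +y. One full turn (6.28) moves the carriage 80 mm along the feeder's -y. It takes 2 to 3 N at the grip and stays where it is left.
- crank_grip (a point): Grip point on the crank's black flat upright grip (fixed to the arm, does not revolve): 16 mm thick, 44 mm wide radially, top 20 mm above this point. The point is 153 mm above the table, 68 mm from the axis, and turns with the crank: its y axis points outward along the arm, x across the 16 mm thickness. The steel arm below is 36 mm wide, its top at 98 mm.
- pin: Loose locking pin, 96 mm long, 0.12 kg. Origin: underside of its 30 mm collar (6 mm thick); z up along it. Below: steel shank, 12 mm diameter, 50 mm long. Above: round black grip, 22 mm diameter, z = 6 to 46 mm. It starts in a 13.6 mm bore in the crank arm's end away from the grip, 42 mm from the axis, collar on the arm, locking the crank; clear when lifted 55 mm.
- pin_notch (a point): Where the pin's origin belongs when parked: in a 16 mm wide slot between two prongs (each 16 mm wide, 7 mm thick) of the fork, at their top face, 75 mm above the table, shank hanging through. Axes as the feeder's: the slot runs along y, closed 14 mm towards +y, open 21 mm towards -y, where each prong ends in a lip 4 mm high.
- carriage: Aluminium jar carriage on the rail, 82 x 80 mm, with four nest blocks 10 mm high round the jar, 58 mm between facing blocks. Origin: centre of its top face, 30 mm above the table, in the nest's middle; starts at x = 140, y = 10 mm in the feeder's frame.
- jar: Clear glass jar, 54 mm across, 93 mm tall, standing upright in the carriage's nest (about 2 mm play). Origin: centre of its underside; z up.
- spout_tip (a point): Lower tip of the filling spout (steel cone, small end down), 151 mm above the table, over the rail's centre line. It hangs from a post (230 mm high) beyond the rail, 61 mm to the feeder's +x. The stand is bolted at a varying place along the rail, 90 to 110 mm beyond the jar's start.
- shaker: Bystander: cream shaker with a ribbed dark cap, 58 mm across, 101 mm tall. Origin: centre of its underside.
- cup: Bystander: cream measuring cup with a flat handle, 66 x 124 x 60 mm. Origin: middle of its underside.
- spoon: Bystander: steel measuring spoon lying flat, 168 x 40 x 7 mm. Origin: centre of its underside.

How it is judged (in metres and radians):
On the way, in this order (a step that is already met when the one before it is completed fails the run):
1. the pin hangs upright in the forked holder, let go, before the crank is turned (less than 0.5 rad) (horizontal distance between pin and pin_notch below 0.014 m and z of pin in the frame of pin_notch between -0.005 and 0.005 m and angle between pin's own z axis and vertical below 0.15 rad and value of joint crank below 0.5 rad and contact force between the fingers and pin below 0.2 N), for 0.2 s.
2. the crank has made a full turn (value of joint crank above 6.28 rad).
At the end, for the whole second after the job is handed in: The pin hangs upright (within 0.15 rad) in the fork's slot, within 14 mm of its place sideways and 5 mm in height; the jar stands upright in its nest with its middle within 9 mm of the point under the spout tip; carriage and pin at rest (horizontal distance between pin and pin_notch below 0.014 m and z of pin in the frame of pin_notch between -0.005 and 0.005 m and angle between pin's own z axis and vertical below 0.15 rad and horizontal distance between jar and spout_tip below 0.009 m and angle between jar's own z axis and vertical below 0.1 rad and z of jar in the frame of carriage below 0.004 m and horizontal distance between jar and carriage below 0.008 m and linear speed of carriage below 0.01 m/s and linear speed of pin below 0.02 m/s); the robot touches nothing.
It fails at once if the robot touches the carriage or the jar (over 1 N) (contact force between any of the fingers, the arm and carriage above 1 N or contact force between any of the fingers, the arm and jar above 1 N).
It fails at once if the jar tips by more than 0.3 rad (angle between jar's own z axis and vertical above 0.3 rad).
It fails at once if a bystander is moved more than 30 mm (distance of any of shaker, cup, spoon from where it was at the start of the episode above 0.03 m).
It also fails if it takes over 72 s, if anything falls off the work surface, if the arm or the gripper's body presses on something with over 40 N, if the wrist force passes 120 N, or if a joint passes its speed limit or range.

## Robot

A 6-joint arm with a two-finger parallel gripper is mounted at the origin on a cart in front of the work surface, level with it; the furniture and walls round the work are solid. World frame = base frame: x ahead of the robot, y to its left, z up, the work surface at z = 0. Lengths are in mm, angles in rad, forces in N, time in s.
With the tool pointing down it reaches from about 300 to 775 mm from the base axis. Payload 14.6 kg.
Tool frame: the origin (TCP) lies midway between the tips of the shut fingers; the grasp point (between the pads) lies 19 mm behind it (manip.grasp_offset is the distance from the TCP to the grasp point, in mm); z points along the fingers, y is the line along which they close (so a half turn about z gives the same grasp; the last joint's range is limited). The gripper opens to 94 mm and grips with 3 to 60 N. Pads are 16 mm wide; open, the fingers measure 119 mm over their backs; the gripper's body (75 mm by 177 mm) begins 78 mm behind the grasp point.
Start: joints at [-1.272, 0.3, 1.521, -0, 1.321, -0.067], TCP at [196.726, -513.603, 205.446] pointing down, gripper open.
Joint ranges: [-3.03, 3.03], [-0.79, 2.21], [0.23, 2.52], [-1.04, 4.18], [0, 3.07], [-2.55, 2.55]. Speed limits (rad/s): [2.22, 2.22, 2.57, 3.14, 3.14, 3.14].

## Interface

Orientations are given as [roll, pitch, yaw] about the fixed x, y, z axes, in that order (R = Rz(yaw) Ry(pitch) Rx(roll)).
In Python, from cell import manip, viewer gives the robot as it stands. The module is installed in compiled form; this text tells all that it offers.
- The arm moves only by the tool move_arm, never from a script. Its argument "moves" is a list of rows, each a list of 4 numbers: the shift along the tool's x, y, z in m, then the turn about the tool's z in rad. A call has 1 to 12 rows; each row is the pose to reach, as a shift and turn from the pose commanded when the call began, along the tool's axes at that moment; what a row does not reach only later rows make up. A row lasts 1/10 s, in which the tool goes at most 50 mm and 8.59 degrees, less where a joint would pass 70% of its speed; a pose out of reach is approached as far as the arm can. A call with a gripper value outside its range is refused whole. "jaw" is the finger opening in m, from 0 to 0.094, set as the call begins (left out, the last holds). The fingers move at their own pace and stop on an object; "squeeze" is the grip in N (left out, the last holds). Time passes only in rows, so rows that repeat a pose let the fingers close. It gives the time, the measured TCP pose, the force, the opening and the grip force at its end, in the units of the state.
- manip.read_state(): the state, without advancing time (a new reading comes with each control period).
- viewer.camera(name): name is "scene" or "top" or "wrist"; returns a dict with "frame" (384x512x3 uint8, blue, green, red), "z_map" (384x512 float32, mm along the optical axis (not along the pixel's ray), 0 where there is no reading), "fx", "fy", "cx", "cy" (pixels), "origin" and "orientation" of the camera in the world. Camera axes: x right, y down, z forward; pixel columns grow to the right and rows downward; lengths in mm; the calibration is good to about 2 mm. The wrist camera is an equidistant fisheye: a pixel r from the principal point sees the ray r / f radians off the axis. A picture is of the moment at which its call begins.
- manip.sign_off(): hands the job in; it is judged then, once.
The state is a dict: "clock": time; "joints": joint angles; "qd": joint speeds; "effort": joint torques, N m; "eef_pos": TCP position; "eef_rot": TCP orientation; "wrist_force": force on the tool from outside, world axes, zero at the start; "moment": the same for the moment, N m; "finger_gap": finger opening in mm; "finger_force": force on a finger pad.
Only numpy, scipy, OpenCV 4.12 (cv2) and the standard library are available. Lean on these libraries where they do the work, as an engineer would, in place of code of your own. Each camera call takes 0.05 s, during which the arm holds its last target. There are 200 camera calls.

## Working session

There is one attempt and no reset: what is moved stays moved. The work goes in short steps, Python scripts to look and compute and a tool call to move; the robot and the scene stay as the last step left them, time stands still between calls to the robot, and variables do not carry over. Pictures are saved under pics/ and viewed, at most 10 in all, crops included, and the job is handed in when it is done.

Besides the shell and the picture viewer there is one more tool, called after "Call:" as name([rows], argument=value, ...), one row to a line, values as JSON. move_arm: Moves the arm, as the interface text tells. Its arguments: {"type":"object","properties":{"moves":{"type":"array"},"jaw":{"type":"number"},"squeeze":{"type":"number"}},"required":["moves"]}

```bash
mkdir -p pics; python3 - <<'E'
from cell import manip, viewer
import cv2,numpy as np
for n in("scene","top"):
    c=viewer.camera(n); cv2.imwrite(f"pics/{n}0.png",cv2.resize(c["frame"],(800,600),interpolation=cv2.INTER_CUBIC))
    np.savez(f"{n}.npz",**c)
    print(n,{k:c[k] for k in c if k not in("frame","z_map")})
s=manip.read_state();print(s)
E
```

```text
scene {'fx': 429.96076816835546, 'fy': 429.96076816835546, 'cx': 250.3291540954287, 'cy': 198.4856437001143, 'origin': array([ 227.2097045 , -665.23500968,  776.20726016]), 'orientation': array([-2.45691089,  0.00880766, -0.53704987])}
top {'fx': 471.59287366008493, 'fy': 471.59287366008493, 'cx': 265.5152458410297, 'cy': 186.43018633028115, 'origin': array([ 307.88222791, -197.23933776, 1219.52455614]), 'orientation': array([-2.96501203,  0.01206401, -1.54456936])}
{'clock': 0.1, 'joints': array([-1.27159961e+00,  3.00391246e-01,  1.52151838e+00, -4.37787292e-05,
        1.32068392e+00, -6.66051331e-02]), 'qd': array([-4.13489535e-04, -4.73138169e-04, -2.36628496e-03, -1.03028341e-03,
        3.86960179e-04,  7.57517970e-05]), 'effort': array([ 1.28543197e-04, -5.32647979e+01, -3.53281689e+01,  7.08647934e-02,
        2.35029700e-02, -7.48771549e-05]), 'eef_pos': array([ 196.64938065, -513.39453875,  204.9566519 ]), 'eef_rot': array([-3.14059116e+00, -2.43037484e-05,  3.65812695e-01]), 'wrist_force': array([-0.43828304, -0.5530302 ,  0.57608064]), 'moment': array([ 0.0635471 ,  0.00922216, -0.04402167]), 'finger_force': 0.0, 'finger_gap': 94.03246515214799}
```

View pics/top0.png

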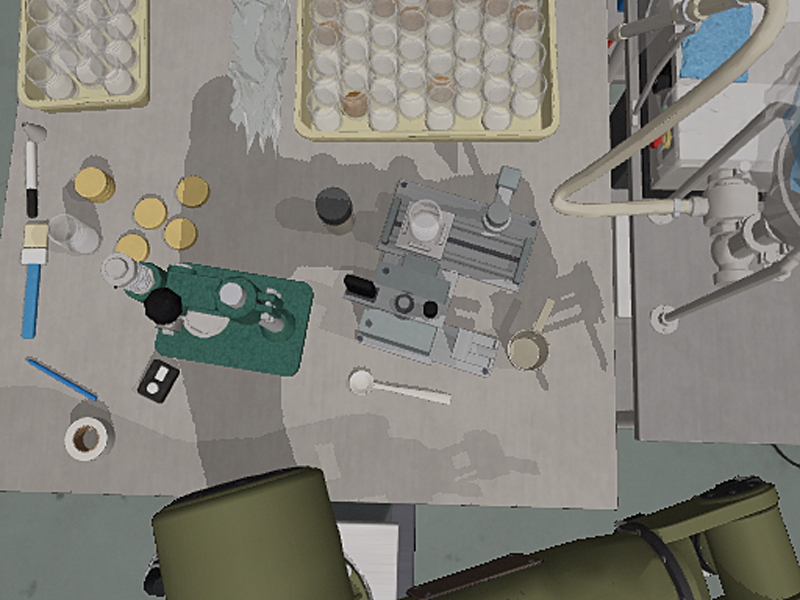

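View pics/scene0.png

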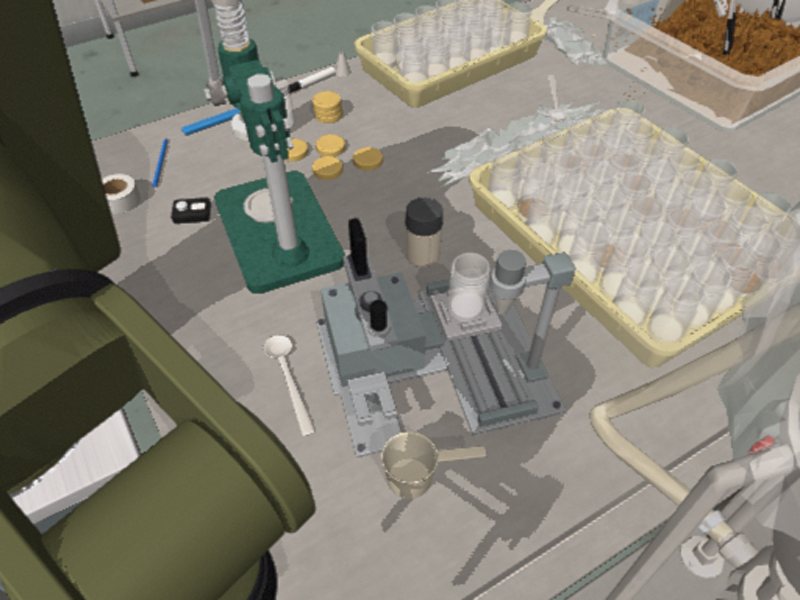

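The top view shows the grip at (360,287), hub at (403,302), pin at (430,309), fork near (475,352), jar at (424,220) and spout at (497,215). I'll enlarge this region and check the depth there.

```bash
cat > h.py <<'E'
import numpy as np,cv2
from scipy.spatial.transform import Rotation as R
def load(n): return dict(np.load(n+".npz"))
def cloud(c):
    z=c["z_map"].astype(float); v,u=np.mgrid[:z.shape[0],:z.shape[1]]
    P=np.stack([(u-c["cx"])/c["fx"]*z,(v-c["cy"])/c["fy"]*z,z],-1)
    W=P@R.from_euler("xyz",c["orientation"]).as_matrix().T+c["origin"]; W[z==0]=np.nan; return W
def at(c,u,v,h):
    d=R.from_euler("xyz",c["orientation"]).as_matrix()@np.array([(u-c["cx"])/c["fx"],(v-c["cy"])/c["fy"],1]); o=c["origin"]
    return o+d*(h-o[2])/d[2]
def proj(c,p):
    q=R.from_euler("xyz",c["orientation"]).as_matrix().T@(np.array(p)-c["origin"]); return np.array([c["cx"]+c["fx"]*q[0]/q[2],c["cy"]+c["fy"]*q[1]/q[2]])
E
python3 - <<'E'
from h import *
c=load("top");s=load("scene")
a=cv2.resize(c["frame"][105:250,205:365],None,fx=5,fy=4.999,interpolation=cv2.INTER_CUBIC)[:600]
a=cv2.resize(c["frame"][105:250,215:360],(600,600),interpolation=cv2.INTER_CUBIC); cv2.imwrite("pics/tc.png",a)
b=cv2.resize(s["frame"][135:300,195:365],(600,582),interpolation=cv2.INTER_CUBIC); cv2.imwrite("pics/sc.png",b)
W=cloud(c)
print("grid z",)
def comp(lo,hi,box):
    u0,v0,u1,v1=box; w=W[v0:v1,u0:u1].reshape(-1,3); m=(w[:,2]>lo)&(w[:,2]<hi); w=w[m]; 
    print(lo,hi,len(w),w.mean(0).round(1),w.min(0).round(1),w.max(0).round(1)); return w
g=comp(150,190,(215,165,245,200)); 
p=comp(130,165,(265,185,285,208))
h=comp(107,122,(245,180,270,205))
f=comp(65,88,(280,205,325,245))
f=comp(25,35,(245,120,300,165))
q=comp(70,90,(215,165,300,240))
r=cv2.minAreaRect(q[:,:2].astype(np.float32));print(r)
E
```

```text
grid z
150 190 151 [504.7 -97.1 170.1] [ 494.1 -118.1  150.8] [517.3 -76.  177.7]
130 165 68 [ 475.2 -201.7  144. ] [ 466.  -211.1  135.8] [ 485.  -192.4  151.5]
107 122 101 [ 486.7 -162.   111. ] [ 473.3 -187.8  107. ] [ 501.8 -149.   118.4]
65 88 428 [ 425.2 -270.    75.6] [ 394.8 -309.6   68.3] [ 454.8 -237.6   83. ]
25 35 501 [ 619.8 -178.    29.7] [ 578.6 -238.1   25. ] [ 678.6 -121.1   35. ]
70 90 1703 [ 479.6 -170.9   82.3] [ 404.1 -262.1   70.3] [558.9 -90.8  90. ]
((479.5196228027344, -191.01513671875), (177.6239776611328, 116.87773895263672), 74.34984588623047)
```

View pics/tc.png

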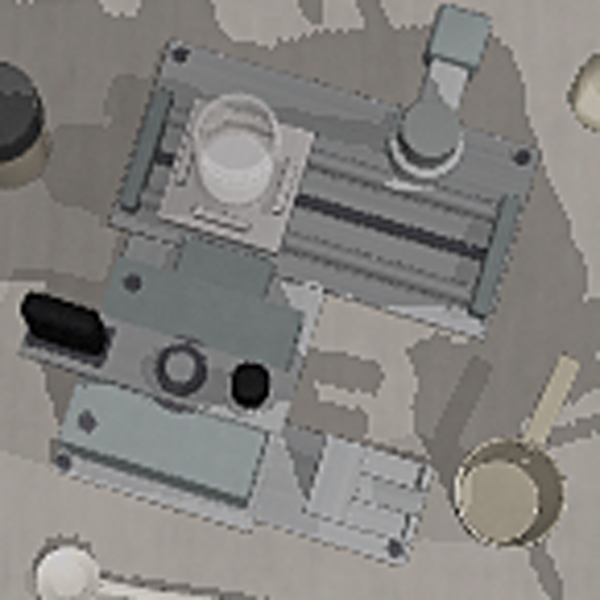

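View pics/sc.png

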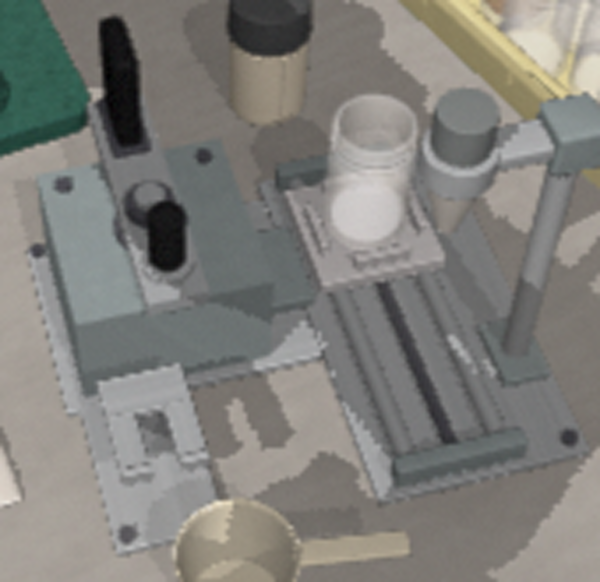

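```bash
python3 - <<'E'
from h import *
c=load("top");s=load("scene")
for n,c in(("top",c),("scene",s)):
    W=cloud(c).reshape(-1,3)
    def sel(x,y,r,lo,hi):
        w=W[(np.hypot(W[:,0]-x,W[:,1]-y)<r)&(W[:,2]>lo)&(W[:,2]<hi)]; return w
    for nm,a in(("grip",(504,-97,30,168,180)),("pin",(475,-202,20,139,150)),("hub",(486.6,-161.5,20,109,119))):
        w=sel(*a); print(n,nm,len(w),w.mean(0).round(1),((w.min(0)+w.max(0))/2).round(1))
        if nm=="grip":print(cv2.minAreaRect(w[:,:2].astype(np.float32)))
    w=sel(486,-162,150,79,87);print(n,"block",cv2.minAreaRect(w[:,:2].astype(np.float32)),np.median(w[:,2]))
    yaw=-.273; o=np.array([486.6,-161.5]); ex=np.array([np.cos(yaw),np.sin(yaw)]);ey=np.array([-ex[1],ex[0]])
    d=W[:,:2]-o; fx=d@ex;fy=d@ey
    m=(fx>-75)&(fx<0)&(fy<-70)&(fy>-140)
    g=np.full((24,26),np.nan)
    for i in range(24):
        for j in range(26):
            k=m&(abs(fy-(-71.5-3*i))<1.6)&(abs(fx-(-75+3*j))<1.6)
            if k.any(): g[i,j]=np.median(W[k,2])
    print("cols fx",list(range(-75,3,3)))
    for i in range(24): print("%4d"%(-71.5-3*i)," ".join("%3.0f"%x for x in g[i]))
c=load("top")
# feeder-frame rectified view at z=75 and z=8
Y,X=np.mgrid[0:600,0:800]
fxx=20-Y/6.; fyy=-50-X/8.*1.333*0.75
fyy=-50-X/6.; 
px=np.array([[proj(c,(*(o+ex*fxx[r,q]+ey*fyy[r,q]),75)) for q in range(0,800)] for r in range(0,600)],np.float32)
im=cv2.remap(c["frame"],px[...,0],px[...,1],cv2.INTER_CUBIC)
for k in range(0,800,60): cv2.line(im,(k,0),(k,8),(0,0,255),1)
for k in range(0,600,60): cv2.line(im,(0,k),(8,k),(0,0,255),1)
cv2.imwrite("pics/fork.png",im)
E
```

```text
top grip 122 [505.8 -96.9 172.4] [505.5 -96.6 172.9]
((506.43011474609375, -96.85311126708984), (41.94036102294922, 15.409992218017578), 72.18050384521484)
top pin 65 [ 475.5 -201.8  144.1] [ 475.5 -201.8  144.6]
top hub 71 [ 487.7 -161.7  112.3] [ 488.  -162.3  113.7]
top block ((515.299560546875, -217.3122100830078), (208.38479614257812, 199.22198486328125), 74.17891693115234) 83.16178618081904
cols fx [-75, -72, -69, -66, -63, -60, -57, -54, -51, -48, -45, -42, -39, -36, -33, -30, -27, -24, -21, -18, -15, -12, -9, -6, -3, 0]
 -71   1  -2  -3  -3  -1   6   5  13  12  12   8  10  10  12  11  12  13  11  10  10  10  10   8   7   9   8
 -74 nan  -2   1   2  -3   7   9   5   8  10   5  11   9  11   7  10   7   6   9   6   7   6  13  10   8   7
 -77  -0  -1   0  -0  -1   3   9  10   4   8   9   9   7   9  10   6   8  11   6   6   6   9  10   7   9 nan
 -80  -1   0   3  -1  -4   9  10  11   7   6   8   7   8  10  10   7   8   7   8   7  10  11   9   6   7   4
 -83 nan   6  -2  -0  -2   8  12   9   9   8   5  11   8   8  11   9  10   9  11   8   6   3   9   8   8  12
 -86  -3   2  -1  -8 
[... 4512 characters left out ...]
 7   8   8   8  42   8  41  75  76  41 nan nan
-125 nan  -1  -2  -1  -2   3   8   7  10  41  73  40  73   7   7   8   8   9   8  75  10  74   9  73   9   8
-128  -3  -2  -1  -2  -0   6   9  40  72  42   9  40   9  76   9   7   8   7  72   8  74  41  72  41   8   8
-131 nan  -2  -0  -1  -0   8   9   8  43   9  73   9  74   9   8   8   8   7   9  73  74  75  41   8  10   8
-134  -1  -1  -1  -2  -1   5   7   7  75  74  75  41  41   6   8   8   8   8  40  74  41  74   8  74   7   5
-137 nan  -2  -1  -2  -4   5   8   7   9  74  73  75  42  10   6   8   7   7   9   8  42   7  74   7   7   9
-140 nan nan  -1  -2   0   0   9   4  39   9   9   9  43 nan   7   9   7 nan  74   7  75  74 nan   8 nan   7
```

View pics/fork.png

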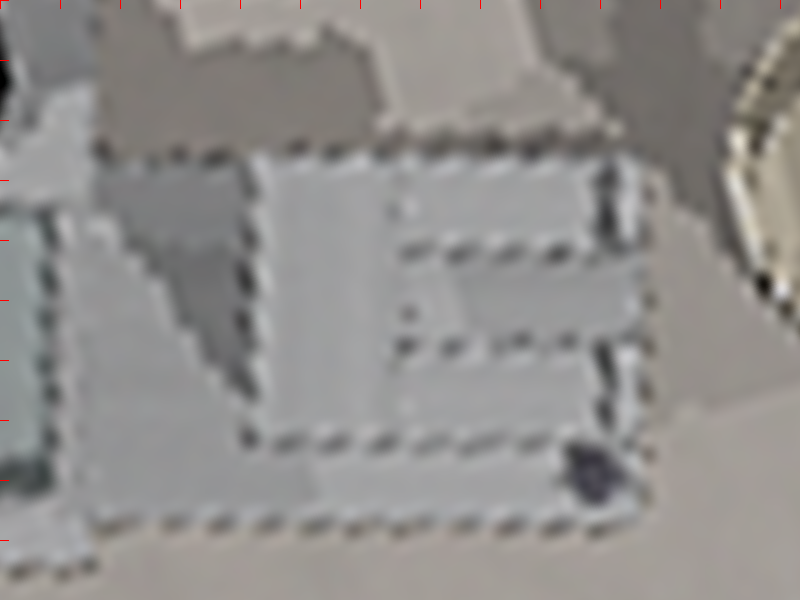

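The slot centreline is at row 300 and its closed end at column 405. In the feeder frame that puts the notch at about (-30, -131.5). Next comes a move planner.

```bash
cat > plan.py <<'E'
# usage: plan.py x y z yaw -> row (tool axes, m) from commanded pose; stores it as the new commanded pose
import sys,json,os
import numpy as np
F="cmd.json"
cmd=json.load(open(F)) if os.path.exists(F) else [196.726,-513.603,205.446,.3658]
def row(cmd,t):
    d=np.subtract(t[:3],cmd[:3]); c,s=np.cos(cmd[3]),np.sin(cmd[3])
    return [round((d[0]*c+d[1]*s)/1e3,4),round((d[0]*s-d[1]*c)/1e3,4),round(-d[2]/1e3,4),round(-(t[3]-cmd[3]),3)]
def apply(cmd,r):
    c,s=np.cos(cmd[3]),np.sin(cmd[3])
    return [cmd[0]+1e3*(c*r[0]+s*r[1]),cmd[1]+1e3*(s*r[0]-c*r[1]),cmd[2]-1e3*r[2],cmd[3]-r[3]]
if __name__=="__main__":
    rs=[row(cmd,[float(v) for v in a.split(",")]) for a in sys.argv[1:]]
    print(json.dumps(rs)); json.dump(apply(cmd,rs[-1]),open(F,"w"))
E
python3 plan.py 475.5,-202.4,205,1.293
python3 - <<'E'
from h import *
for n in("top","scene"):
    W=cloud(load(n)).reshape(-1,3); W=W[(W[:,2]>120)&(W[:,0]>350)&(W[:,0]<720)&(W[:,1]>-330)&(W[:,1]<150)]
    H,xe,ye=np.histogram2d(W[:,0],W[:,1],bins=[range(350,721,30),range(-330,151,30)])
    M=np.zeros(H.shape)
    for w in W: M[min(int((w[0]-350)//30),11),min(int((w[1]+330)//30),15)]=max(M[min(int((w[0]-350)//30),11),min(int((w[1]+330)//30),15)],w[2])
    print(n);print(M.astype(int))
E
```

```text
[[0.3716, -0.1909, 0.0004, -0.927]]
top
[[  0   0   0   0   0   0   0   0   0   0   0   0   0   0   0   0]
 [  0   0   0   0   0   0   0   0   0   0   0   0   0 480 470   0]
 [  0   0   0   0   0   0   0   0   0   0   0 301 468 485 479 314]
 [  0   0   0   0 151   0   0   0   0   0 299 308 330 309 303 384]
 [  0   0   0 146 149   0   0 176   0   0 281 307 327 305 303 384]
 [  0   0   0   0   0   0   0 176 177   0   0   0   0   0 280 286]
 [  0   0   0   0   0   0   0   0   0   0   0   0   0   0   0   0]
 [242 246   0   0   0   0   0   0   0   0   0   0   0   0   0   0]
 [245 245   0 124 127 124   0   0   0   0   0   0   0   0   0   0]
 [224 224   0 125 126 126   0   0   0   0   0   0   0   0   0   0]
 [225 224   0   0   0   0   0   0   0   0   0   0   0   0   0   0]
 [  0   0   0   0   0   0   0   0   0   0   0   0   0   0   0   0]]
scene
[[  0   0   0   0   0   0   0   0   0   0   0   0   0   0   0   0]
 [  0   0   0   0   0   0   0   0   0   0   0   0   0   0   0   0]
 [  0   0   0   0   0   0   0   0   0   0   0 302 303 414 412 322]
 [  0   0   0 143 145   0   0   0   0   0 298 324 326 303 300 378]
 [  0   0   0 143 145   0 155 174   0   0 285 303 325 301 300 378]
 [  0   0   0   0   0   0 160 173 173   0   0   0   0   0 275 279]
 [  0   0   0   0   0   0   0   0   0   0   0   0   0   0   0   0]
 [242 243   0   0   0   0   0   0   0   0   0   0   0   0   0   0]
 [243 242   0 123 123 124   0   0   0   0   0   0   0   0   0   0]
 [222 221   0 123 123 124   0   0   0   0   0   0   0   0   0   0]
 [222 221   0   0   0   0   0   0   0   0   0   0   0   0   0   0]
 [  0   0   0   0   0   0   0   0   0   0   0   0   0   0   0   0]]
```

```bash
cat > clr.py <<'E'
from h import *
P=[]
for n in("top","scene"):
    W=cloud(load(n)).reshape(-1,3); P.append(W[(W[:,2]>215)&(W[:,0]>350)&(W[:,0]<720)&(W[:,1]>-330)&(W[:,1]<150)])
P=np.vstack(P); L=P[P[:,1]>-100]
print("nearest y",np.sort(L[:,1])[[0,5,20]].round(1)); q=L[np.argsort(L[:,1])[:40]]; print(q[::4].round(0))
o=np.array([486.8,-162.0]); yaw=-.278
for r in (68,60,56):
    out=[]
    for a in np.arange(0,6.3,.2):
        ey=np.array([-np.sin(yaw+a),np.cos(yaw+a)]); ex=np.array([ey[1],-ey[0]])
        d=P[:,:2]-o-r*ey; dx=np.maximum(abs(d@ex)-88.5,0); dy=np.maximum(abs(d@ey)-37.5,0); out.append(np.percentile(np.hypot(dx,dy),.05))
    print(r,np.round(out).astype(int))
E
python3 clr.py
```

```text
nearest y [-6.6 -5.5 -4.6]
[[460.  -7. 259.]
 [458.  -6. 247.]
 [463.  -5. 262.]
 [461.  -5. 260.]
 [461.  -5. 246.]
 [464.  -5. 270.]
 [458.  -4. 256.]
 [462.  -4. 252.]
 [463.  -4. 257.]
 [463.  -4. 275.]]
68 [35 48 53 50 41 26 22 36 55 66 75 88 80 66 58 47 29 15 25 39 46 46 40 28
 15 26 45 57 52 33 21 29]
60 [43 56 61 58 49 34 27 37 55 66 73 84 75 65 58 47 30 22 33 47 54 54 48 36
 22 27 45 57 52 34 27 37]
56 [47 60 65 62 53 38 30 39 55 66 72 82 73 64 58 47 31 25 37 51 58 58 52 40
 26 28 45 57 52 35 30 41]
```

Call:
move_arm([
  [0.3716, -0.1909, 0.0004, -0.927],
  [0.3716, -0.1909, 0.0004, -0.927],
  [0.3716, -0.1909, 0.0004, -0.927],
  [0.3716, -0.1909, 0.0004, -0.927],
  [0.3716, -0.1909, 0.0004, -0.927],
  [0.3716, -0.1909, 0.0004, -0.927],
  [0.3716, -0.1909, 0.0004, -0.927],
  [0.3716, -0.1909, 0.0004, -0.927],
  [0.3716, -0.1909, 0.0004, -0.927],
  [0.3716, -0.1909, 0.0004, -0.927],
  [0.3716, -0.1909, 0.0004, -0.927],
  [0.3716, -0.1909, 0.0004, -0.927],
], jaw=0.06)

```text
clock: 1.3
eef_pos: [474.8, -203.3, 205.0]
eef_rot: [-3.141, 0.0, 1.292]
wrist_force: [-0.1, -0.4, -0.6]
finger_gap: 60.1
finger_force: 0.0
```

Call:
move_arm([
  [0, 0, 0.033, 0],
  [0, 0, 0.066, 0],
  [0, 0, 0.099, 0],
  [0, 0, 0.099, 0],
  [0, 0, 0.099, 0],
])

```text
clock: 1.8
eef_pos: [475.3, -203.2, 106.9]
eef_rot: [3.142, -0.0, 1.292]
wrist_force: [0.0, -0.9, -0.1]
finger_gap: 60.0
finger_force: 0.0
```

```bash
python3 - <<'E'
from h import *
from cell import viewer
c=viewer.camera("wrist"); print(c["fx"],c["cx"],c["cy"],c["origin"],c["orientation"])
cv2.imwrite("pics/w1.png",cv2.resize(c["frame"],(768,576)))
E
```

```text
297.3186396354542 255.31917683038264 190.0646407159302 [ 498.9063267  -121.69333576  285.76353306] [ 2.84799386e+00 -5.14669645e-05 -2.79472804e-01]
```

View pics/w1.png

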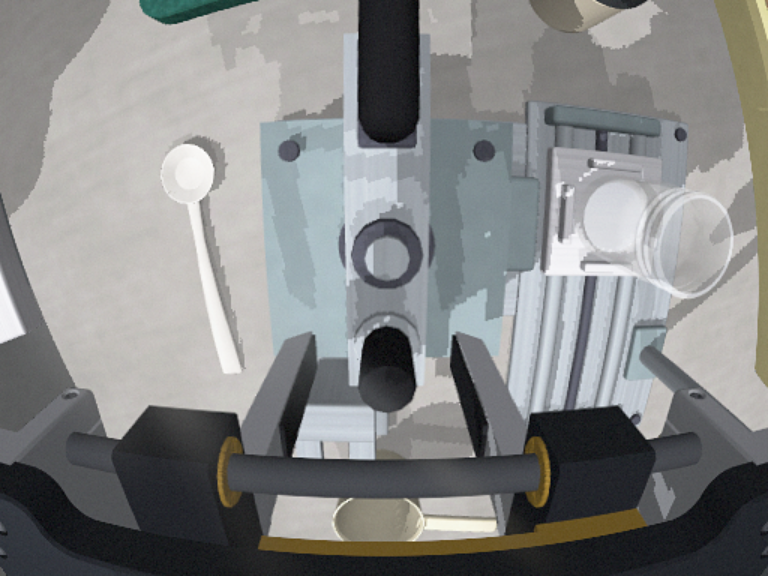

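The pin at (387,370) is centred between the fingers and they line up with the arm. Closing on it.

Call:
move_arm([
  [0, 0, 0, 0],
  [0, 0, 0, 0],
  [0, 0, 0, 0],
  [0, 0, 0, 0],
  [0, 0, 0, 0],
  [0, 0, 0, 0],
], jaw=0.0, squeeze=30)

```text
clock: 2.45
eef_pos: [475.9, -202.5, 106.3]
eef_rot: [3.14, 0.0, 1.293]
wrist_force: [3.3, -0.6, 1.4]
finger_gap: 21.9
finger_force: 30.0
```

Call:
move_arm([
  [0, 0, -0.008, 0],
  [0, 0, -0.02, 0],
  [0, 0, -0.035, 0],
  [0, 0, -0.05, 0],
  [0, 0, -0.065, 0],
  [0, 0, -0.065, 0],
  [0, 0, -0.065, 0],
])

```text
clock: 3.15
eef_pos: [475.2, -202.3, 170.5]
eef_rot: [-3.141, -0.0, 1.293]
wrist_force: [-1.1, -0.2, -0.3]
finger_gap: 21.5
finger_force: 30.0
```

```bash
echo '[475.5,-202.4,171,1.293]' > cmd.json
python3 - <<'E'
import numpy as np
for yaw in(-.273,-.281):
    ex=np.array([np.cos(yaw),np.sin(yaw)]);ey=np.array([-ex[1],ex[0]])
    print(np.array([475.5,-202.4])+ex*-30+ey*-89.5)
E
python3 plan.py 422.4,-280.4,171,1.293
python3 - <<'E'
from h import *
from cell import viewer
c=viewer.camera("scene"); W=cloud(c)
w=W[(abs(W[...,0]-475.5)<25)&(abs(W[...,1]+202)<25)&(W[...,2]>195)&(W[...,2]<215)]; print(len(w),w.mean(0) if len(w) else 0)
a=c["frame"][110:290,180:380]; cv2.imwrite("pics/l1.png",cv2.resize(a,(666,600),interpolation=cv2.INTER_CUBIC))
E
```

```text
[ 422.47988076 -280.49684344]
[ 421.85680931 -280.07018793]
[[-0.0896, -0.0297, -0.0, -0.0]]
246 [ 472.90999391 -207.88745647  205.04427991]
```

View pics/l1.png

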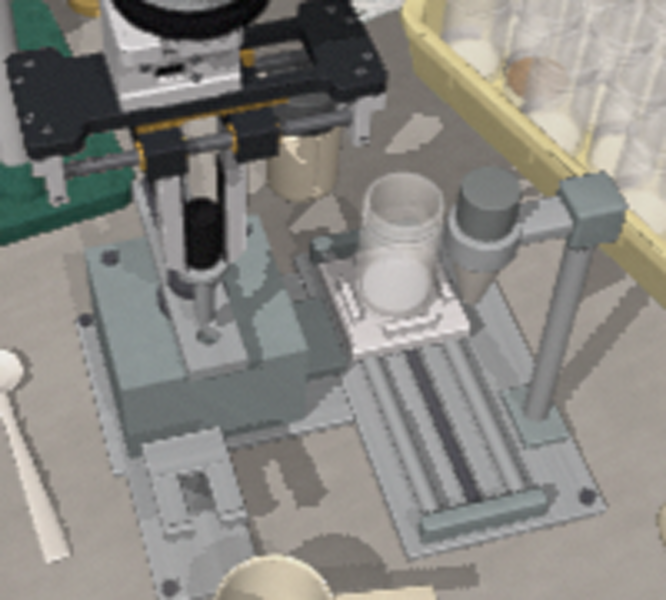

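The pin is clear of the bore, with its shank tip at (207,330) above the bore at (207,335), and it hangs upright. Next I carry it over the slot.

Call:
move_arm([
  [-0.02, -0.007, 0, 0],
  [-0.05, -0.017, 0, 0],
  [-0.08, -0.027, 0, 0],
  [-0.0896, -0.0297, 0, 0],
  [-0.0896, -0.0297, 0.015, 0],
  [-0.0896, -0.0297, 0.03, 0],
  [-0.0896, -0.0297, 0.03, 0],
  [-0.0896, -0.0297, 0.03, 0],
])

```text
clock: 4.0
eef_pos: [422.4, -280.1, 140.9]
eef_rot: [-3.141, -0.0, 1.293]
wrist_force: [-0.3, 0.2, 0.3]
finger_gap: 21.7
finger_force: 30.0
```

```bash
python3 - <<'E'
from h import *
from cell import viewer
c=viewer.camera("scene"); w=viewer.camera("wrist")
a=cv2.resize(c["frame"][165:305,190:310],(514,600),interpolation=cv2.INTER_CUBIC); b=cv2.resize(w["frame"][200:384,190:330],(286,376))
b=cv2.copyMakeBorder(b,0,224,0,0,cv2.BORDER_CONSTANT); cv2.imwrite("pics/l2.png",np.hstack([a,b]))
for p in ((422.4,-280.4,75),): print(proj(c,p))
E
```

```text
[238.20759851 256.53580464]
```

View pics/l2.png

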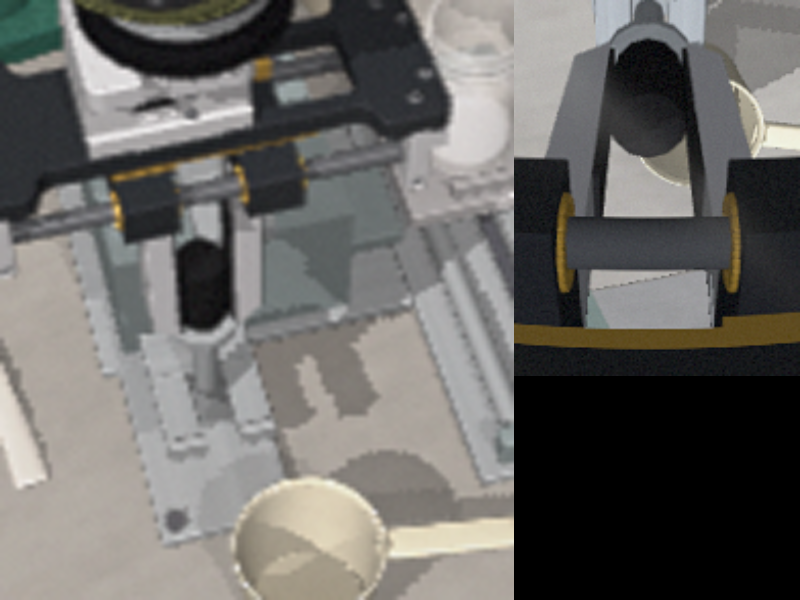

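The shank tip at (210,392) lies between the prongs, whose inner edges are at about 190 and 237. Lowering it now.

Call:
move_arm([
  [0, 0, 0.008, 0],
  [0, 0, 0.016, 0],
  [0, 0, 0.024, 0],
  [0, 0, 0.024, 0],
])

```text
clock: 4.5
eef_pos: [421.8, -280.0, 115.6]
eef_rot: [-3.14, -0.001, 1.293]
wrist_force: [-0.7, -0.0, -0.7]
finger_gap: 21.5
finger_force: 30.0
```

Call:
move_arm([
  [0, 0, 0.01, 0],
  [0, 0, 0.02, 0],
  [0, 0, 0.028, 0],
  [0, 0, 0.032, 0],
  [0, 0, 0.033, 0],
  [0, 0, 0.033, 0],
])

```text
clock: 5.1
eef_pos: [422.4, -280.4, 84.0]
eef_rot: [-3.142, -0.0, 1.293]
wrist_force: [0.4, -0.4, -1.2]
finger_gap: 21.6
finger_force: 30.0
```

Call:
move_arm([
  [0, 0, 0, 0],
  [0, 0, 0, 0],
  [0, 0, 0, 0],
  [0, 0, 0, 0],
  [0, 0, 0, 0],
  [0, 0, 0, 0],
  [0, 0, -0.025, 0],
  [0, 0, -0.06, 0],
  [0, 0, -0.1, 0],
  [0, 0, -0.116, 0],
  [0, 0, -0.116, 0],
  [0, 0, -0.116, 0],
], jaw=0.05)

```text
clock: 6.3
eef_pos: [422.1, -280.3, 199.2]
eef_rot: [-3.141, -0.0, 1.293]
wrist_force: [0.2, -0.0, -0.7]
finger_gap: 50.0
finger_force: 0.0
```

```bash
python3 - <<'E'
from h import *
from cell import viewer
for n in ("scene","top"):
    c=viewer.camera(n); W=cloud(c)
    w=W[(abs(W[...,0]-422)<16)&(abs(W[...,1]+280)<16)&(W[...,2]>112)&(W[...,2]<130)]; print(n,len(w),w.mean(0),w.max(0))
    if n=="scene": cv2.imwrite("pics/l3.png",cv2.resize(c["frame"][165:305,190:310],(514,600),interpolation=cv2.INTER_CUBIC))
E
```

```text
scene 115 [ 421.10777386 -283.01528004  119.21432085] [ 432.65151187 -271.69372353  122.73863799]<stdin>:5: RuntimeWarning: Mean of empty slice.
  ret = um.true_divide(
Traceback (most recent call last):
ValueError: zero-size array to reduction operation maximum which has no identity
```

View pics/l3.png

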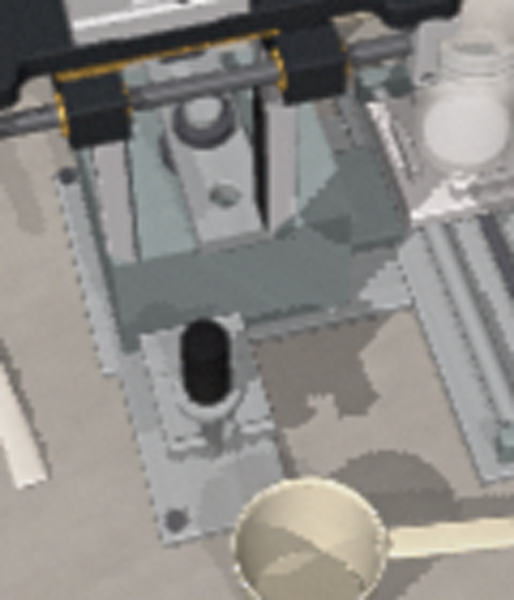

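The pin hangs upright in the slot at (208,360), and the crank bore at (222,192) is empty. Next I locate the spout and plan the first winding arc.

```bash
cat > wind.py <<'E'
# wind.py a0 a1 r n : rows along the arc from the commanded pose
import sys,json
from plan import *
O=np.array([487.0,-162.0]); Y0=-.278
def pose(a,r,z,k): 
    t=Y0+a; return [O[0]-r*np.sin(t),O[1]+r*np.cos(t),z,np.pi/2+t+k*np.pi]
if __name__=="__main__":
    a0,a1,r,n,z,k=[float(v) for v in sys.argv[1:7]]; n=int(n)
    rs=[row(cmd,pose(a,r,z,k)) for a in np.linspace(a0,a1,n+1)[1:]]
    print(json.dumps(rs)); cm=apply(cmd,rs[-1]); print(np.round(cm,2)); json.dump(cm,open(F,"w"))
E
echo '[422.4,-280.4,200,1.293]' > cmd.json
python3 wind.py 0 0 62 1 200 0
python3 - <<'E'
from h import *
o=np.array([486.8,-161.8]); yaw=-.278; ex=np.array([np.cos(yaw),np.sin(yaw)]);ey=np.array([-ex[1],ex[0]])
for n in("top","scene"):
    W=cloud(load(n)).reshape(-1,3); w=W[(W[:,2]>236)&(W[:,2]<252)&(W[:,0]>555)&(W[:,0]<640)&(W[:,1]>-330)&(W[:,1]<-260)]
    e,r=cv2.minEnclosingCircle(w[:,:2].astype(np.float32)); 
    for p in(w[:,:2].mean(0),np.array(e)): d=p-o; print(n,len(w),r,(d@ex).round(1),(d@ey).round(1))
    for lo,hi in((118,128),(33,45)):
        w=W[(W[:,2]>lo)&(W[:,2]<hi)]; d=w[:,:2]-o; f=np.c_[d@ex,d@ey]; f=f[(f[:,0]>100)&(f[:,0]<180)&(f[:,1]>-30)&(f[:,1]<50)]
        if len(f): print(n,lo,len(f),f.mean(0),(f.min(0)+f.max(0))/2)
E
```

```text
[[0.1936, 0.0297, -0.0, 0.0]]
[ 504.05 -102.37  200.      1.29]
top 169 16.14603614807129 139.9 -95.5
top 169 16.14603614807129 140.8 -95.4
top 118 92 [141.66965661   8.97173946] [140.5202835   10.32830051]
top 33 258 [139.06102442   8.72213719] [140.12842115   9.45290241]
scene 221 16.09335708618164 140.4 -98.1
scene 221 16.09335708618164 141.1 -96.8
scene 118 123 [141.0657173    8.45092956] [141.34883263   8.79771057]
scene 33 208 [136.14908175  -8.12976547] [141.14948945   8.11462985]
```

Call:
move_arm([
  [0.04, 0.006, 0, 0],
  [0.085, 0.013, 0, 0],
  [0.13, 0.02, 0, 0],
  [0.17, 0.026, 0, 0],
  [0.1936, 0.0297, 0, 0],
  [0.1936, 0.0297, 0.02, 0],
  [0.1936, 0.0297, 0.045, 0],
  [0.1936, 0.0297, 0.066, 0],
  [0.1936, 0.0297, 0.066, 0],
  [0.1936, 0.0297, 0.066, 0],
])

```text
clock: 7.4
eef_pos: [503.9, -102.4, 133.9]
eef_rot: [-3.14, -0.0, 1.293]
wrist_force: [0.2, -0.5, 0.3]
finger_gap: 50.0
finger_force: 0.0
```

```bash
python3 - <<'E'
from h import *
from cell import viewer
c=viewer.camera("wrist")
cv2.imwrite("pics/w2.png",cv2.resize(c["frame"],(768,576)))
E
python3 - <<'E'
import json;json.dump([504.05,-102.37,134,1.293],open('cmd.json','w'))
E
python3 wind.py 0 1.2 62 10 134 0
```

```text
[[-0.0005, -0.0075, -0.0, -0.12], [-0.0018, -0.0148, -0.0, -0.24], [-0.004, -0.0219, -0.0, -0.36], [-0.007, -0.0287, -0.0, -0.48], [-0.0108, -0.035, -0.0, -0.6], [-0.0154, -0.0409, -0.0, -0.72], [-0.0206, -0.0462, -0.0, -0.84], [-0.0265, -0.0508, -0.0, -0.96], [-0.0328, -0.0547, -0.0, -1.08], [-0.0395, -0.0578, -0.0, -1.2]]
[ 437.63 -124.5   134.      2.49]
```

View pics/w2.png

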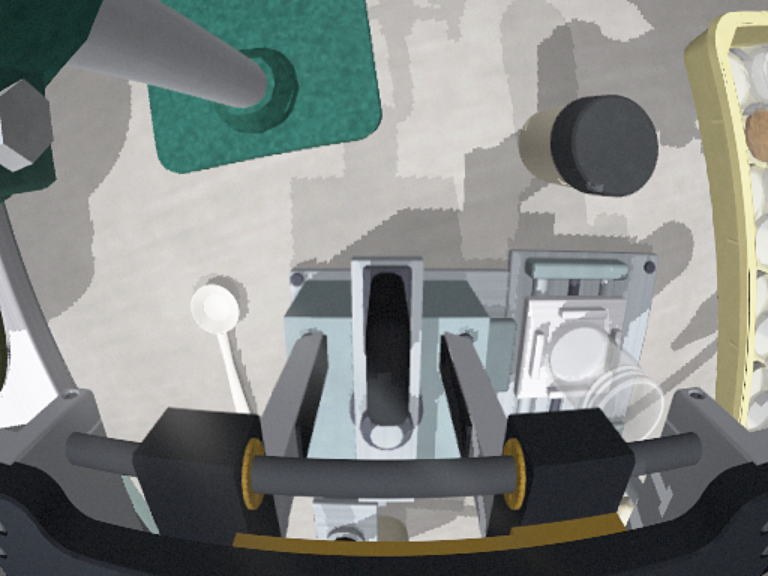

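The grip at (388,350) is centred between the fingers and parallel to them. That was my tenth picture, so from here I rely on numbers only. Closing and winding.

Call:
move_arm([
  [0, 0, 0, 0],
  [0, 0, 0, 0],
  [0, 0, 0, 0],
  [0, 0, 0, 0],
  [0, 0, 0, 0],
], jaw=0.0, squeeze=30)

```text
clock: 7.95
eef_pos: [504.3, -102.4, 134.3]
eef_rot: [3.141, -0.0, 1.293]
wrist_force: [3.8, -0.1, -1.4]
finger_gap: 15.9
finger_force: 30.0
```

Call:
move_arm([
  [-0.0005, -0.0075, 0, -0.12],
  [-0.0018, -0.0148, 0, -0.24],
  [-0.004, -0.0219, 0, -0.36],
  [-0.007, -0.0287, 0, -0.48],
  [-0.0108, -0.035, 0, -0.6],
  [-0.0154, -0.0409, 0, -0.72],
  [-0.0206, -0.0462, 0, -0.84],
  [-0.0265, -0.0508, 0, -0.96],
  [-0.0328, -0.0547, 0, -1.08],
  [-0.0395, -0.0578, 0, -1.2],
  [-0.0395, -0.0578, 0, -1.2],
])

```text
clock: 9.05
eef_pos: [438.8, -125.7, 134.3]
eef_rot: [3.141, 0.004, 2.497]
wrist_force: [15.5, -5.8, -9.1]
finger_gap: 15.9
finger_force: 30.0
```

```bash
python3 wind.py 1.2 2.3 62 9 134 0; python3 -c "
from cell import manip;s=manip.read_state();print(s['joints'].round(2),s['moment'],s['wrist_force'])"
```

```text
[[-0.0005, -0.0076, -0.0, -0.122], [-0.0018, -0.0151, -0.0, -0.244], [-0.0041, -0.0223, -0.0, -0.366], [-0.0072, -0.0292, -0.0, -0.489], [-0.0112, -0.0356, -0.0, -0.611], [-0.0159, -0.0416, -0.0, -0.733], [-0.0213, -0.0469, -0.0, -0.855], [-0.0273, -0.0515, -0.0, -0.978], [-0.0339, -0.0553, -0.0, -1.1]]
[ 431.24 -189.05  134.      3.59]
[-0.36  0.17  1.86 -0.    1.11 -1.29] [-0.93250019 -2.42963933  0.43342837] [15.52209298 -5.80634573 -9.119025  ]
```

```bash
cat > wind.py <<'E'
# wind.py a0 a1 n z k : rows along the arc (rigid rotation of the first grasp about O) from the commanded pose
import sys,json
from plan import *
O=np.array([488.5,-161.7]); P0=np.array([504.05,-102.37])
def pose(a,z,k):
    c,s=np.cos(a),np.sin(a); d=P0-O; return [O[0]+c*d[0]-s*d[1],O[1]+s*d[0]+c*d[1],z,1.293+a+k*np.pi]
if __name__=="__main__":
    a0,a1,n,z,k=[float(v) for v in sys.argv[1:6]]; n=int(n)
    rs=[row(cmd,pose(a,z,k)) for a in np.linspace(a0,a1,n+1)[1:]]
    print(json.dumps(rs)); cm=apply(cmd,rs[-1]); print(np.round(cm,2)); json.dump(cm,open(F,"w"))
E
echo '[437.6,-124.5,134,2.493]'>cmd.json; python3 wind.py 1.2 2.3 9 134 0
```

```text
[[-0.0023, -0.0077, -0.0, -0.122], [-0.0039, -0.015, -0.0, -0.244], [-0.0063, -0.0221, -0.0, -0.367], [-0.0095, -0.0289, -0.0, -0.489], [-0.0136, -0.0352, -0.0, -0.611], [-0.0184, -0.0409, -0.0, -0.733], [-0.0238, -0.0461, -0.0, -0.856], [-0.0299, -0.0505, -0.0, -0.978], [-0.0364, -0.0541, -0.0, -1.1]]
[ 433.93 -189.6   134.      3.59]
```

Call:
move_arm([
  [-0.0023, -0.0077, 0, -0.122],
  [-0.0039, -0.015, 0, -0.244],
  [-0.0063, -0.0221, 0, -0.367],
  [-0.0095, -0.0289, 0, -0.489],
  [-0.0136, -0.0352, 0, -0.611],
  [-0.0184, -0.0409, 0, -0.733],
  [-0.0238, -0.0461, 0, -0.856],
  [-0.0299, -0.0505, 0, -0.978],
  [-0.0364, -0.0541, 0, -1.1],
  [-0.0364, -0.0541, 0, -1.1],
  [-0.0364, -0.0541, 0, -1.1],
])

```text
clock: 10.15
eef_pos: [433.7, -189.4, 134.3]
eef_rot: [3.141, -0.0, -2.693]
wrist_force: [-4.4, 3.2, 6.5]
finger_gap: 16.1
finger_force: 30.1
```

```bash
cat > jar.py <<'E'
from h import *
from cell import viewer,manip
o=np.array([486.8,-161.8]); yaw=-.278; ex=np.array([np.cos(yaw),np.sin(yaw)]);ey=np.array([-ex[1],ex[0]])
for n in("top","scene"):
    W=cloud(viewer.camera(n)).reshape(-1,3); d=W[:,:2]-o; f=np.c_[d@ex,d@ey]
    m=(W[:,2]>118)&(W[:,2]<128)&(f[:,0]>105)&(f[:,0]<175)&(f[:,1]>-140)&(f[:,1]<60); g=f[m]
    m2=(W[:,2]>27)&(W[:,2]<33)&(f[:,0]>105)&(f[:,0]<175)&(f[:,1]>-160)&(f[:,1]<60); q=f[m2]
    print(n,"jar top",len(g),g.mean(0).round(1) if len(g) else 0,((g.min(0)+g.max(0))/2).round(1) if len(g) else 0,"carr y 1/99%",np.percentile(q[:,1],[1,99]).round(1) if len(q) else 0)
s=manip.read_state();print(s['joints'].round(2),s['wrist_force'].round(1))
E
python3 jar.py
```

```text
top jar top 84 [141.3 -19.3] [140.5 -19.5] carr y 1/99% [-159.6   20.4]
scene jar top 102 [134.8 -20.9] [139.3 -21.7] carr y 1/99% [-159.2   18.2]
[-0.49  0.21  1.81 -0.    1.12 -2.51] [-3.3  1.4  5.9]
```

Call:
move_arm([
  [0, 0, 0, 0],
  [0, 0, 0, 0],
  [0, 0, 0, 0],
  [0, 0, 0, 0],
  [0, 0, -0.03, 0],
  [0, 0, -0.06, 0.1],
  [0, 0, -0.06, 0.25],
  [0, 0, -0.06, 0.4],
  [0, 0, -0.06, 0.55],
  [0, 0, -0.06, 0.7],
  [0, 0, -0.06, 0.85],
  [0, 0, -0.06, 0.85],
], jaw=0.05)

```text
clock: 11.45
eef_pos: [433.9, -189.6, 194.0]
eef_rot: [3.142, -0.0, 2.74]
wrist_force: [-0.2, 0.2, -0.8]
finger_gap: 50.4
finger_force: 0.0
```

Call:
move_arm([
  [0, 0, 0, 0.14],
  [0, 0, 0, 0.28],
  [0, 0, 0, 0.42],
  [0, 0, 0, 0.56],
  [0, 0, 0, 0.7],
  [0, 0, 0, 0.84],
  [0, 0, 0, 0.98],
  [0, 0, 0, 1.12],
  [0, 0, 0, 1.26],
  [0, 0, 0, 1.4],
  [0, 0, 0, 1.54],
  [0, 0, 0, 1.68],
])

```text
clock: 12.65
eef_pos: [433.9, -189.6, 194.0]
eef_rot: [-3.142, 0.0, 1.062]
wrist_force: [0.8, 0.8, -0.1]
finger_gap: 49.9
finger_force: 0.0
```

Call:
move_arm([
  [0, 0, 0, 0.14],
  [0, 0, 0, 0.28],
  [0, 0, 0, 0.42],
  [0, 0, 0, 0.56],
  [0, 0, 0, 0.6116],
  [0, 0, 0, 0.6116],
  [0, 0, 0.03, 0.6116],
  [0, 0, 0.06, 0.6116],
  [0, 0, 0.06, 0.6116],
  [0, 0, 0.06, 0.6116],
])

```text
clock: 13.65
eef_pos: [434.1, -189.7, 134.7]
eef_rot: [-3.141, 0.0, 0.454]
wrist_force: [0.5, -0.3, 0.1]
finger_gap: 49.9
finger_force: 0.0
```

Call:
move_arm([
  [0, 0, 0, 0],
  [0, 0, 0, 0],
  [0, 0, 0, 0],
  [0, 0, 0, 0],
  [0, 0, 0, 0],
], jaw=0.0)

```text
clock: 14.15
eef_pos: [433.9, -189.6, 134.3]
eef_rot: [3.142, -0.0, 0.452]
wrist_force: [-0.9, 1.8, 4.3]
finger_gap: 16.1
finger_force: 30.0
```

```bash
echo '[433.93,-189.6,134,0.4514]'>cmd.json; for s in "2.3 3.35 9" "3.35 4.4 9" "4.4 5.5 9"; do python3 wind.py $s 134 -1;done
```

```text
[[0.0005, 0.0071, -0.0, -0.117], [0.0019, 0.0142, -0.0, -0.233], [0.0041, 0.021, -0.0, -0.35], [0.0071, 0.0275, -0.0, -0.467], [0.0108, 0.0336, -0.0, -0.583], [0.0152, 0.0392, -0.0, -0.7], [0.0203, 0.0443, -0.0, -0.817], [0.0258, 0.0488, -0.0, -0.933], [0.0319, 0.0525, -0.0, -1.05]]
[ 485.54 -222.93  134.      1.5 ]
[[0.0005, 0.0072, -0.0, -0.117], [0.0019, 0.0142, -0.0, -0.233], [0.0041, 0.021, -0.0, -0.35], [0.0071, 0.0275, -0.0, -0.467], [0.0108, 0.0336, -0.0, -0.583], [0.0152, 0.0392, -0.0, -0.7], [0.0203, 0.0443, -0.0, -0.817], [0.0258, 0.0488, -0.0, -0.933], [0.0319, 0.0526, -0.0, -1.05]]
[ 540.22 -194.75  134.      2.55]
[[0.0007, 0.0075, -0.0, -0.122], [0.0022, 0.0148, -0.0, -0.244], [0.0046, 0.0219, -0.0, -0.367], [0.0078, 0.0286, -0.0, -0.489], [0.0119, 0.0349, -0.0, -0.611], [0.0167, 0.0407, -0.0, -0.733], [0.0221, 0.0458, -0.0, -0.856], [0.0282, 0.0503, -0.0, -0.978], [0.0347, 0.0539, -0.0, -1.1]]
[ 541.39 -130.66  134.      3.65]
```

Call:
move_arm([
  [0.0005, 0.0071, 0, -0.117],
  [0.0019, 0.0142, 0, -0.233],
  [0.0041, 0.021, 0, -0.35],
  [0.0071, 0.0275, 0, -0.467],
  [0.0108, 0.0336, 0, -0.583],
  [0.0152, 0.0392, 0, -0.7],
  [0.0203, 0.0443, 0, -0.817],
  [0.0258, 0.0488, 0, -0.933],
  [0.0319, 0.0525, 0, -1.05],
  [0.0319, 0.0525, 0, -1.05],
])

```text
clock: 15.15
eef_pos: [485.8, -223.1, 134.4]
eef_rot: [-3.141, 0.0, 1.505]
wrist_force: [-4.3, -0.3, 5.4]
finger_gap: 15.9
finger_force: 30.0
```

Call:
move_arm([
  [0.0005, 0.0072, 0, -0.117],
  [0.0019, 0.0142, 0, -0.233],
  [0.0041, 0.021, 0, -0.35],
  [0.0071, 0.0275, 0, -0.467],
  [0.0108, 0.0336, 0, -0.583],
  [0.0152, 0.0392, 0, -0.7],
  [0.0203, 0.0443, 0, -0.817],
  [0.0258, 0.0488, 0, -0.933],
  [0.0319, 0.0526, 0, -1.05],
  [0.0319, 0.0526, 0, -1.05],
])

```text
clock: 16.15
eef_pos: [540.4, -194.8, 134.4]
eef_rot: [-3.141, 0.001, 2.552]
wrist_force: [-1.8, -3.0, 4.6]
finger_gap: 15.9
finger_force: 30.0
```

Call:
move_arm([
  [0.0007, 0.0075, 0, -0.122],
  [0.0022, 0.0148, 0, -0.244],
  [0.0046, 0.0219, 0, -0.367],
  [0.0078, 0.0286, 0, -0.489],
  [0.0119, 0.0349, 0, -0.611],
  [0.0167, 0.0407, 0, -0.733],
  [0.0221, 0.0458, 0, -0.856],
  [0.0282, 0.0503, 0, -0.978],
  [0.0347, 0.0539, 0, -1.1],
  [0.0347, 0.0539, 0, -1.1],
  [0.0347, 0.0539, 0, -1.1],
])

```text
clock: 17.25
eef_pos: [541.7, -131.1, 134.4]
eef_rot: [-3.141, 0.001, -2.638]
wrist_force: [4.3, -1.8, 2.7]
finger_gap: 15.8
finger_force: 30.0
```

```bash
python3 jar.py
```

```text
top jar top 80 [141.  -59.3] [140.1 -60.1] carr y 1/99% [-159.6  -21.2]
scene jar top 99 [133.7 -64.2] [137.2 -61.4] carr y 1/99% [-159.7  -22.8]
[-0.3   0.38  1.58  0.    1.18 -2.38] [ 4.3 -1.2  3.3]
```

Call:
move_arm([
  [0, 0, 0, 0],
  [0, 0, 0, 0],
  [0, 0, 0, 0],
  [0, 0, 0, 0],
  [0, 0, -0.03, 0],
  [0, 0, -0.06, 0.1],
  [0, 0, -0.06, 0.25],
  [0, 0, -0.06, 0.4],
  [0, 0, -0.06, 0.55],
  [0, 0, -0.06, 0.7],
  [0, 0, -0.06, 0.85],
  [0, 0, -0.06, 0.85],
], jaw=0.05)

```text
clock: 18.55
eef_pos: [541.3, -130.7, 194.0]
eef_rot: [3.142, -0.0, 2.798]
wrist_force: [-0.1, 0.4, 0.4]
finger_gap: 50.2
finger_force: 0.0
```

Call:
move_arm([
  [0, 0, 0, 0.14],
  [0, 0, 0, 0.28],
  [0, 0, 0, 0.42],
  [0, 0, 0, 0.56],
  [0, 0, 0, 0.7],
  [0, 0, 0, 0.84],
  [0, 0, 0, 0.98],
  [0, 0, 0, 1.12],
  [0, 0, 0, 1.26],
  [0, 0, 0, 1.4],
  [0, 0, 0, 1.54],
  [0, 0, 0, 1.68],
])

```text
clock: 19.75
eef_pos: [541.3, -130.7, 194.0]
eef_rot: [-3.141, 0.0, 1.121]
wrist_force: [0.3, 0.3, -0.0]
finger_gap: 49.9
finger_force: 0.0
```

Call:
move_arm([
  [0, 0, 0, 0.14],
  [0, 0, 0, 0.28],
  [0, 0, 0, 0.42],
  [0, 0, 0, 0.56],
  [0, 0, 0, 0.6116],
  [0, 0, 0, 0.6116],
  [0, 0, 0.03, 0.6116],
  [0, 0, 0.06, 0.6116],
  [0, 0, 0.06, 0.6116],
  [0, 0, 0.06, 0.6116],
])

```text
clock: 20.75
eef_pos: [541.5, -130.8, 134.8]
eef_rot: [-3.141, 0.0, 0.512]
wrist_force: [0.0, -0.2, 0.3]
finger_gap: 50.0
finger_force: 0.0
```

Call:
move_arm([
  [0, 0, 0, 0],
  [0, 0, 0, 0],
  [0, 0, 0, 0],
  [0, 0, 0, 0],
  [0, 0, 0, 0],
], jaw=0.0)

```text
clock: 21.25
eef_pos: [541.6, -130.9, 134.4]
eef_rot: [3.141, -0.0, 0.51]
wrist_force: [1.0, -2.3, -0.6]
finger_gap: 15.6
finger_force: 30.0
```

```bash
echo '[541.39,-130.66,134,0.51]'>cmd.json; for s in "5.5 6.6 9" "6.6 7.7 9" "7.7 8.3 6"; do python3 wind.py $s 134 -2;done
```

```text
[[-0.0006, -0.0075, -0.0, -0.122], [-0.0021, -0.0148, -0.0, -0.244], [-0.0045, -0.0219, -0.0, -0.366], [-0.0078, -0.0287, -0.0, -0.489], [-0.0118, -0.035, -0.0, -0.611], [-0.0166, -0.0407, -0.0, -0.733], [-0.0221, -0.0459, -0.0, -0.855], [-0.0281, -0.0503, -0.0, -0.978], [-0.0347, -0.054, -0.0, -1.1]]
[ 484.74 -100.47  134.      1.61]
[[-0.0006, -0.0074, -0.0, -0.122], [-0.0021, -0.0148, -0.0, -0.244], [-0.0046, -0.0218, -0.0, -0.366], [-0.0078, -0.0286, -0.0, -0.489], [-0.0119, -0.0349, -0.0, -0.611], [-0.0166, -0.0407, -0.0, -0.733], [-0.0221, -0.0458, -0.0, -0.855], [-0.0281, -0.0502, -0.0, -0.978], [-0.0347, -0.0539, -0.0, -1.1]]
[ 432.25 -137.26  134.      2.71]
[[-0.0004, -0.0061, -0.0, -0.1], [-0.0015, -0.0121, -0.0, -0.2], [-0.0031, -0.018, -0.0, -0.3], [-0.0053, -0.0238, -0.0, -0.4], [-0.0081, -0.0292, -0.0, -0.5], [-0.0114, -0.0344, -0.0, -0.6]]
[ 428.21 -173.27  134.      3.31]
```

Call:
move_arm([
  [-0.0006, -0.0075, 0, -0.122],
  [-0.0021, -0.0148, 0, -0.244],
  [-0.0045, -0.0219, 0, -0.366],
  [-0.0078, -0.0287, 0, -0.489],
  [-0.0118, -0.035, 0, -0.611],
  [-0.0166, -0.0407, 0, -0.733],
  [-0.0221, -0.0459, 0, -0.855],
  [-0.0281, -0.0503, 0, -0.978],
  [-0.0347, -0.054, 0, -1.1],
  [-0.0347, -0.054, 0, -1.1],
])

```text
clock: 22.25
eef_pos: [484.7, -100.6, 134.4]
eef_rot: [3.14, 0.0, 1.612]
wrist_force: [4.5, -1.4, -0.6]
finger_gap: 16.0
finger_force: 30.0
```

Call:
move_arm([
  [-0.0006, -0.0074, 0, -0.122],
  [-0.0021, -0.0148, 0, -0.244],
  [-0.0046, -0.0218, 0, -0.366],
  [-0.0078, -0.0286, 0, -0.489],
  [-0.0119, -0.0349, 0, -0.611],
  [-0.0166, -0.0407, 0, -0.733],
  [-0.0221, -0.0458, 0, -0.855],
  [-0.0281, -0.0502, 0, -0.978],
  [-0.0347, -0.0539, 0, -1.1],
  [-0.0347, -0.0539, 0, -1.1],
  [-0.0347, -0.0539, 0, -1.1],
])

```text
clock: 23.35
eef_pos: [432.6, -137.0, 134.3]
eef_rot: [3.141, 0.0, 2.704]
wrist_force: [-0.1, 4.3, 5.6]
finger_gap: 15.9
finger_force: 30.0
```

```bash
python3 jar.py
```

```text
top jar top 63 [133.4 -85.4] [138.3 -88.2] carr y 1/99% [-159.5  -48.5]
scene jar top 130 [138.6 -92.5] [140.8 -89.6] carr y 1/99% [-159.6  -50.9]
[-0.39  0.16  1.87  0.    1.11 -1.52] [0.8 3.7 5.4]
```

Call:
move_arm([
  [-0.0004, -0.0061, 0, -0.1],
  [-0.0015, -0.0121, 0, -0.2],
  [-0.0031, -0.018, 0, -0.3],
  [-0.0053, -0.0238, 0, -0.4],
  [-0.0081, -0.0292, 0, -0.5],
  [-0.0114, -0.0344, 0, -0.6],
  [-0.0114, -0.0344, 0, -0.6],
  [-0.0114, -0.0344, 0, -0.6],
])

```text
clock: 24.25
eef_pos: [428.4, -173.1, 134.3]
eef_rot: [3.142, -0.0, -2.977]
wrist_force: [-1.0, 4.2, 7.1]
finger_gap: 15.9
finger_force: 30.0
```

Call:
move_arm([
  [0, 0, 0, 0],
  [0, 0, 0, 0],
  [0, 0, 0, 0],
  [0, 0, 0, 0],
  [0, 0, -0.03, 0],
  [0, 0, -0.07, 0],
  [0, 0, -0.11, 0],
  [0, 0, -0.12, 0],
  [0, 0, -0.12, 0],
], jaw=0.05)

```text
clock: 25.15
eef_pos: [428.5, -173.5, 255.0]
eef_rot: [-3.14, 0.002, -2.974]
wrist_force: [0.4, -0.8, -1.0]
finger_gap: 49.9
finger_force: 0.0
```

```bash
cat >> jar.py <<'E'
for n in("top","scene"):
    c=viewer.camera(n); W=cloud(c).reshape(-1,3); d=W[:,:2]-o; f=np.c_[d@ex,d@ey]
    for nm,lo,hi,x0,x1,y0,y1 in(("spout",236,252,110,170,-130,-60),("blocks",36,44,95,185,-150,-40),("pin",115,126,-46,-14,-150,-115),("carr",26,34,99,181,-140,-50)):
        g=f[(W[:,2]>lo)&(W[:,2]<hi)&(f[:,0]>x0)&(f[:,0]<x1)&(f[:,1]>y0)&(f[:,1]<y1)]
        if len(g):print(n,nm,len(g),g.mean(0).round(1),((g.min(0)+g.max(0))/2).round(1))
E
python3 jar.py
```

```text
top jar top 59 [132.1 -95.8] [134.8 -95.8] carr y 1/99% [-159.7  -19.4]
scene jar top 133 [140.4 -98.8] [141.  -97.2] carr y 1/99% [-159.6  -58.2]
[-0.46  0.07  1.69  0.    1.39 -2.2 ] [-0.1  0.6 -0.4]
top spout 168 [140.1 -95.5] [140.8 -95.3]
top blocks 196 [139.4 -96.1] [134.9 -95.6]
top pin 65 [ -30.6 -131.3] [ -30.5 -131.3]
top carr 352 [129.  -95.1] [139.9 -96.2]
scene spout 219 [140.4 -97.9] [140.5 -96.9]
scene blocks 186 [ 135.2 -112. ] [141.1 -97.7]
scene pin 103 [ -29.7 -134. ] [ -29.7 -133.4]
scene carr 511 [ 130.5 -111. ] [140.5 -97.6]
```

The jar is centred under the spout to within about 1 mm, the pin is parked and the gripper is clear.

```bash
python3 -c "
from cell import manip;print(manip.sign_off())"
```

```text
the job is handed in; nothing more can be done
None
```

The job is handed in, verdict not shown: the pin hangs upright in the fork, the crank is wound about 8.3 rad and the jar measures within about 1 mm of the spout's centre along the rail.

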